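# Feel a bayonet setting plug free and lift it from its tray pocket

### The job

Fetch the setting plug with the red grip for the next lathe set-up: take it by its bar grip, turn it anticlockwise while feeling with light upward tugs for the hidden angle at which its bayonet lets go, never wrenching at it, and lift it straight up out of its tray pocket. Then stand it upright in the middle of the steel disc of the green setting stand, setting it down rather than dropping it, and let go. Leave the blue plug locked in its pocket and everything else where it is.

Things in the scene. Friction and masses are not known exactly. Their poses are not given: they have to be found in the camera images.
- red_plug: Steel setting plug with a RED bar grip, 51 mm tall, 175-350 g. Origin: centre of its underside, z up its axis. Stem 28 mm across to 18 mm height; flange 54 mm across from 18 to 23 mm, flush with the tray top in the pocket; bar grip 34 (own x) x 10 (own y) mm from 23 to 51 mm, the only part that can be gripped. In the pocket it has 3 mm of free lift before the hidden keeper stops it.
- red_grip (a point): Centre of the red bar grip's top, 51 mm above the plug's underside. Fingers close across its 10 mm thickness (own y).
- red_lugs (a point): Centre of the plug's two opposite bayonet lugs, 3 mm above its underside, along own x: 50 mm over both, 10 mm wide, 6 mm high. Turned anticlockwise (from above) from the start they meet the keeper's gaps after 15 to 95 degrees, different each time, unseen: feel for it. Play about 5 degrees either way, no end stop; clear of the keeper after 18 mm of lift, of the tray after 24 mm.
- blue_plug: A second setting plug of the same shape and size with a BLUE bar grip, locked in the other pocket of the tray; it stays there. Origin and axes as for the red one.
- tray: Grey tray, fixed, 100 (own x) x 220 (own y) x 27 mm high, origin at the centre of its underside. Two round pockets 58 mm across at own y = -55 and +55 mm, floor 4 mm above the underside; either plug may be in either. In each, hidden under the plug's flange, a steel bayonet keeper 13 to 21 mm above the underside, with two gaps and 1.5 mm of play round the stem.
- stand: Setting stand, fixed: green plate 110 x 110 x 10 mm, and on its middle a flat ground steel disc 84 mm across and 8 mm thick. Origin: centre of its underside.
- stand_top (a point): Centre of the steel disc's flat top, 18 mm above the shelf.
- hammer: Copper soft hammer lying on the shelf, 260 mm long, bystander; origin about the middle, underside; handle towards its own -x.
- reamer: Chrome reamer in a clear plastic tube with yellow end caps, lying along its own x, about 235 mm long and 28 mm high, bystander; its origin is the centre of its underside (of the tube).
- sine_block: Aluminium sine block on two steel rolls, 30 (own x) x 130 (own y) x 58 mm high, bystander; its origin is the centre of its underside.
- clamp: Rusty cast-iron tailstock clamp, 150 (own x) x 70 x 59 mm, bystander; its origin is the centre of its underside.
- chuck_key: Steel chuck key with cross bar, about 140 x 140 x 20 mm, bystander; origin near its middle, at shelf level.
- vee_block: Steel vee block, 50 x 60 x 44 mm high, bystander; its origin is the centre of its underside.

How it is judged:
By the outcome, as a careful person would: the job done as asked, in the order asked, and still so for the second after the job is handed in, with the robot touching nothing.
It also fails if it takes over 61 s, if anything falls off the work surface, if the arm or the gripper's body presses on something with over 40 N, if the wrist force passes 120 N, or if a joint passes its speed limit or range.

### The arm

A 7-joint arm with a two-finger parallel gripper is mounted at the origin on the work surface. World frame = base frame: x ahead of the robot, y to its left, z up, the work surface at z = 0. Lengths are in m, angles in degrees, forces in N, time in s.
With the tool pointing down it reaches from about 0.4 to 0.875 m from the base axis. Payload 4.4 kg.
Tool frame: the origin (TCP) lies midway between the tips of the shut fingers; the grasp point (between the pads) lies 19 mm behind it; y points along the fingers, x is the direction in which the jaws open and shut, and the axes are right-handed (so a half turn about y gives the same grasp; the last joint's range is limited). The gripper opens to 85 mm and grips with 20 to 120 N. Pads are 22 mm wide; open, the fingers measure 114 mm over their backs; the gripper's body (76 mm by 85 mm) begins 54 mm behind the grasp point. The pads swing forward as they close: fully open they stand 13 mm farther back than shut.
Start: joints at [-3.77, 36.005, 2.206, 86.941, -1.547, 57.084, -1.146], TCP at [0.65, 0, 0.199] pointing down, gripper open.
Joint ranges: [-175.42, 175.42], [-21.48, 121.26], [-71.46, 75.88], [10.55, 141.38], [-63.04, 243.04], [13.31, 113.54], [-168.57, 168.57]. Speed limits (degrees/s): [147.25, 147.25, 180, 180, 180, 180, 180].

### API

Orientations are given as [roll, pitch, yaw] about the fixed x, y, z axes, in that order (R = Rz(yaw) Ry(pitch) Rx(roll)).
In Python, from workcell import * gives the robot as it stands.
- The arm moves only by the shell command python3 -m crank 'ROWS' [FORCE]. ROWS is JSON, a list of rows, each an object with "grip": the closure in counts, from 0 (fully open) to 255 (shut); "slide": the shift along the world's x, y, z scaled (see below), a list of three; "turn": the turn about the world's z scaled (see below). In form: [{"grip": grip, "slide": [x, y, z], "turn": turn}, ...]. A call has 1 to 5 rows; each row shifts and turns the commanded pose from where the row before left it; what a row does not reach is not made up. The controller multiplies each number of a shift by 0.3 m and each number of a turn by 45 degrees. A row lasts 1/10 s, in which the tool goes at most 50 mm and 8.59 degrees, less where a joint would pass 70% of its speed; a pose out of reach is approached as far as the arm can. A call with a number of a shift or a turn outside -1 to 1 is refused whole. A call with a gripper value outside its range is refused whole. The fingers move at their own pace and stop on an object; FORCE is the grip in N (left out, the last holds). Time passes only in rows, so rows that do not move let the fingers close. It gives the time, the measured TCP pose, the force and the opening at its end, in the units of the state.
- get_state(): the state, without advancing time (a new reading comes with each control period).
- grab_frame(name): name is "scene" or "side" or "wrist"; returns a dict with "frame" (400x640x3 uint8, red, green, blue), "fx", "fy", "cx", "cy" (pixels), "eye" and "attitude" of the camera in the world; the wrist camera has in their place "tool_from_camera" (4x4, takes a point from camera to tool coordinates, whose origin is the TCP and whose axes are the tool frame's). Camera axes: x right, y down, z forward; pixel columns grow to the right and rows downward; lengths in m; the calibration is good to about 2 mm. The wrist camera is an equidistant fisheye: a pixel r from the principal point sees the ray r / f radians off the axis. A picture is of the moment at which its call begins: read the wrist's pose just before it. There is no depth.
- job_done(): hands the job in, once; it reports no verdict.
The state is a dict: "clock": time; "q": joint angles; "joint_velocities": joint speeds; "joint_torque": joint torques, N m; "tcp_pos": TCP position; "ee_rot": TCP orientation; "contact_force": force on the tool from outside, world axes, zero at the start; "wrist_torque": the same for the moment, N m; "gripper_width": opening from 0.0 (shut) to 1.0 (fully open).
Only numpy, scipy, OpenCV 4.12 (cv2) and the standard library are available. Lean on these libraries where they do the work, as an engineer would, in place of code of your own. Each camera call takes 0.05 s, during which the arm holds its last target. There are 200 camera calls.

## Working session

There is one attempt and no reset: what is moved stays moved. The work goes in short steps, Python scripts to look and compute and a shell command to move; the robot and the scene stay as the last step left them, time stands still between calls to the robot, and variables do not carry over. Pictures are saved under pics/ and viewed, about 8 in all and at most 12, crops included, and the job is handed in when it is done.

```bash
mkdir -p pics; ls; cat > h.py <<'E'
from workcell import *
import numpy as np, cv2
from scipy.spatial.transform import Rotation as R
E
python3 - <<'E'
from h import *
s=get_state();print(s)
for n in("scene","side","wrist"):
    f=grab_frame(n);cv2.imwrite(f"pics/{n}0.png",f["frame"][:,:,::-1]);print({k:v for k,v in f.items() if k!="frame"})
E
```

```text
pics
{'clock': 0.0, 'q': array([-3.76995771, 36.06020503,  2.20126108, 86.99585262, -1.54654754,
       57.08557412, -1.14590386]), 'joint_velocities': array([-0.08786231,  0.0594044 , -0.04675524,  0.00040445, -0.07005726,
       -0.08527981, -0.06707094]), 'joint_torque': array([-1.11932164e-03, -5.63405585e+01,  1.22606792e+00, -1.93450052e+01,
        1.09587883e-02,  1.05136272e-02, -8.84369996e-06]), 'tcp_pos': array([6.49299867e-01, 3.78564263e-05, 1.98274999e-01]), 'ee_rot': array([-9.00011619e+01,  1.11982780e-01,  1.20182979e-03]), 'contact_force': array([-0.01568692,  0.39385029, -0.12634789]), 'wrist_torque': array([ 0.03121783, -0.01698146, -0.00110561]), 'gripper_width': 0.9992017908395061}
{'fx': 462.03962542034134, 'fy': 462.03962542034134, 'cx': 320.81613330722837, 'cy': 200.24005764527172, 'eye': array([1.25942058, 0.41160389, 1.02614702]), 'attitude': array([-137.94962749,    0.94224649,  125.04813765])}
{'fx': 454.32175662721977, 'fy': 454.32175662721977, 'cx': 327.666856982022, 'cy': 196.2044704965596, 'eye': array([ 0.28784521, -1.08039334,  0.90706255]), 'attitude': array([-128.67804388,    1.10251892,  -16.36155978])}
{'fx': 309.70691628693146, 'fy': 309.70691628693146, 'cx': 318.7709202330061, 'cy': 205.48594138327772, 'tool_from_camera': array([[ 9.99999948e-01, -2.41007566e-04, -2.12807667e-04,
         1.10590634e-03],
       [ 1.38424563e-04, -2.74672222e-01,  9.61537909e-01,
        -1.73870694e-01],
       [-2.90190266e-04, -9.61537889e-01, -2.74672175e-01,
         6.93548424e-02],
       [ 0.00000000e+00,  0.00000000e+00,  0.00000000e+00,
         1.00000000e+00]])}
```

View pics/scene0.png

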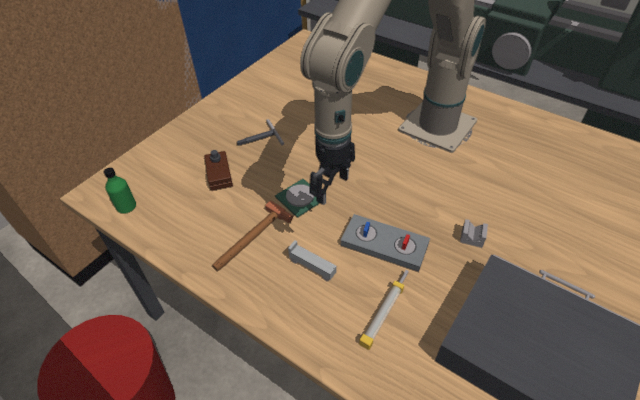

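View pics/side0.png

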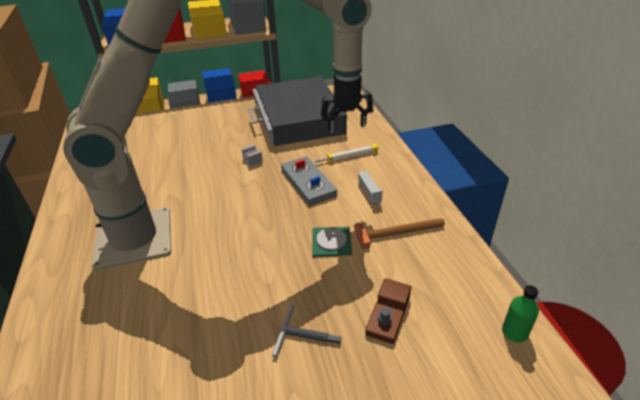

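```bash
cat >> h.py <<'E'
def ray(f,u,v):
    M=R.from_euler('xyz',f["attitude"],degrees=True).as_matrix()
    return f["eye"], M@np.array([(u-f["cx"])/f["fx"],(v-f["cy"])/f["fy"],1])
def onz(f,u,v,z):
    e,d=ray(f,u,v); return e+d*(z-e[2])/d[2]
def wpix(f,s,P):
    "world points -> wrist fisheye pixels"
    T=f["tool_from_camera"]; Q=R.from_euler('xyz',s["ee_rot"],degrees=True).as_matrix()
    c=((np.atleast_2d(P)-s["tcp_pos"])@Q-T[:3,3])@T[:3,:3]
    th=np.arctan2(np.hypot(c[:,0],c[:,1]),c[:,2]); ph=np.arctan2(c[:,1],c[:,0])
    return np.c_[f["cx"]+f["fx"]*th*np.cos(ph),f["cy"]+f["fx"]*th*np.sin(ph)]
def wonz(f,s,u,v,z):
    T=f["tool_from_camera"]; Q=R.from_euler('xyz',s["ee_rot"],degrees=True).as_matrix()
    x,y=u-f["cx"],v-f["cy"]; r=np.hypot(x,y); th=r/f["fx"]
    d=Q@T[:3,:3]@np.array([np.sin(th)*x/r,np.sin(th)*y/r,np.cos(th)]); e=Q@T[:3,3]+s["tcp_pos"]
    return e+d*(z-e[2])/d[2]
E
python3 - <<'E'
from h import *
boxes={"scene":dict(red=(390,225,425,260),blue=(355,215,380,245),green=(265,170,330,225)),"side":dict(red=(285,150,315,175),blue=(300,170,335,195),green=(300,220,362,262))}
for n in("scene","side"):
    f=grab_frame(n);I=f["frame"].astype(int)
    for c,(a,b,x,y) in boxes[n].items():
        J=I[b:y,a:x];r,g,l=J[...,0],J[...,1],J[...,2]
        m={"red":(r>90)&(r>2*g)&(r>2*l),"blue":(l>80)&(l>1.5*r)&(l>1.3*g),"green":(g>1.3*r)&(g>1.1*l)}[c]
        m=m.astype(np.uint8)
        vs,us=np.nonzero(m); us=us+a;vs=vs+b
        if c=="green":
            h=cv2.convexHull(np.c_[us,vs].astype(np.float32)); q=cv2.minAreaRect(h)
            ce=np.array(q[0]); print(n,c,m.sum(),ce,onz(f,*ce,.010),[onz(f,*p,.010)[:2].round(3) for p in cv2.boxPoints(q)])
            if n=='scene': cv2.imwrite("pics/sc.png",cv2.resize(f["frame"][160:280,240:440,::-1],None,fx=4,fy=4,interpolation=cv2.INTER_CUBIC))
        else:
            print(n,c,m.sum(),us.mean(),vs.mean(),onz(f,us.mean(),vs.mean(),.04), np.ptp(us),np.ptp(vs))
E
```

```text
scene red 57 405.5263157894737 240.98245614035088 [0.53325089 0.15695543 0.04      ] 7 13
scene blue 64 366.015625 228.640625 [0.55646628 0.0487872  0.04      ] 6 14
scene green 352 [298.0145874  198.02122498] [ 0.54944793 -0.18979058  0.01      ] [array([ 0.578, -0.253]), array([ 0.466, -0.232]), array([ 0.521, -0.128]), array([ 0.626, -0.151])]
side red 35 299.8 162.34285714285716 [0.53889584 0.16789032 0.04      ] 8 8
side blue 38 314.1842105263158 178.8421052631579 [0.56088161 0.06253864 0.04      ] 9 9
side green 417 [331.18539429 241.4506073 ] [ 0.53912255 -0.1983241   0.01      ] [array([ 0.501, -0.133]), array([ 0.606, -0.159]), array([ 0.575, -0.26 ]), array([ 0.477, -0.235])]
```

View pics/sc.png

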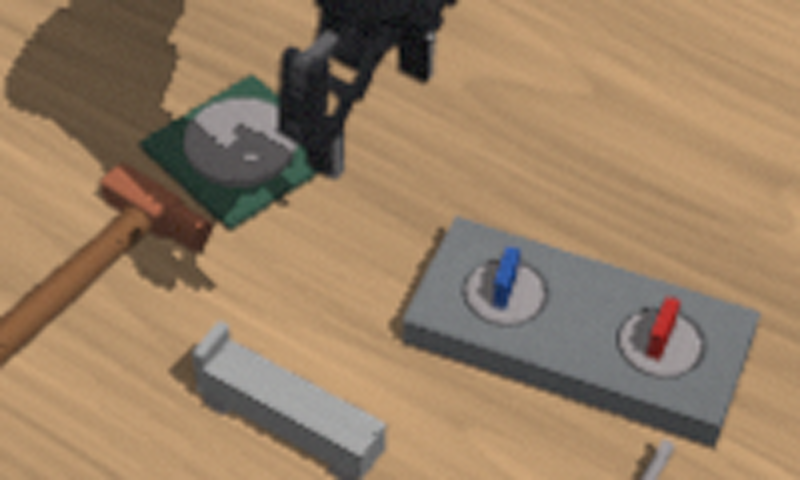

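View pics/wrist0.png

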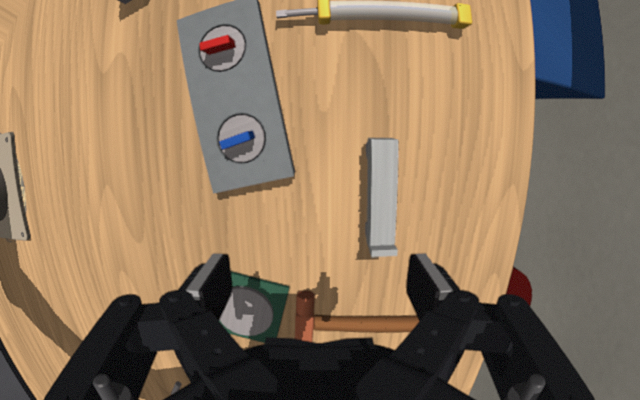

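Scene: red plug at about (405,241) px in the tray's +y pocket, blue at (366,229), and the green stand half behind the gripper at (298,198). The wrist view shows the red bar at roughly (218,45), nearly along world +x. Next I'll move above it and turn the jaws to match.

```bash
python3 -m crank '[{"grip":0,"slide":[-0.076,0.109,0],"turn":-0.18},{"grip":0,"slide":[-0.076,0.109,0],"turn":-0.18},{"grip":0,"slide":[-0.076,0.109,0],"turn":-0.18},{"grip":0,"slide":[-0.076,0.109,0],"turn":-0.18},{"grip":0,"slide":[-0.076,0.109,0],"turn":-0.18}]'
python3 -m crank '[{"grip":0,"slide":[0,0,0],"turn":-0.18},{"grip":0,"slide":[0,0,0],"turn":-0.18},{"grip":0,"slide":[0,0,0],"turn":-0.18},{"grip":0,"slide":[0,0,0],"turn":-0.18},{"grip":0,"slide":[0,0,0],"turn":0}]'
python3 - <<'E'
from h import *
s=get_state();f=grab_frame("wrist");cv2.imwrite("pics/w1.png",f["frame"][:,:,::-1]);np.save("w1s.npy",s["tcp_pos"])
print(s["clock"],s["tcp_pos"],s["ee_rot"],s["q"])
g=grab_frame("scene");cv2.imwrite("pics/s1.png",g["frame"][:,:,::-1])
for a,b,x,y,n in[(260,165,340,230,"st")]:
    cv2.imwrite("pics/s1c.png",cv2.resize(g["frame"][b:y,a:x,::-1],None,fx=8,fy=8,interpolation=cv2.INTER_CUBIC))
I=f["frame"].astype(int);r,gg,l=I[...,0],I[...,1],I[...,2];m=((r>80)&(r>2*gg)&(r>2*l)).astype(np.uint8)
k,lab,st,c=cv2.connectedComponentsWithStats(m);print(st[1:],c[1:])
E
```

```text
clock: 0.75
tcp_pos: [0.535, 0.1647, 0.1992]
ee_rot: [-90.0, 0.0, -40.8]
contact_force: [0.7, 0.5, 0.8]
gripper_width: 1.001
clock: 1.25
tcp_pos: [0.5359, 0.1637, 0.1991]
ee_rot: [-90.0, -0.0, -72.9]
contact_force: [0.7, 0.0, -0.5]
gripper_width: 1.003
1.25 [0.53585765 0.16372935 0.19909638] [-9.00129779e+01 -2.58979352e-02 -7.29036149e+01] [-34.72869087  30.13834711  22.6246459  101.9631099  -14.40625873
  50.76195757 -78.58059515]
[[579   0  32  29 305]
 [319 167  13  34 313]
 [635 227   1   1   1]
 [636 247   2   3   3]
 [637 254   1   1   1]
 [630 273   1   1   1]
 [627 277   1   1   1]] [[596.60655738   9.70163934]
 [324.7827476  183.71884984]
 [635.         227.        ]
 [636.33333333 248.        ]
 [637.         254.        ]
 [630.         273.        ]
 [627.         277.        ]]
```

View pics/w1.png

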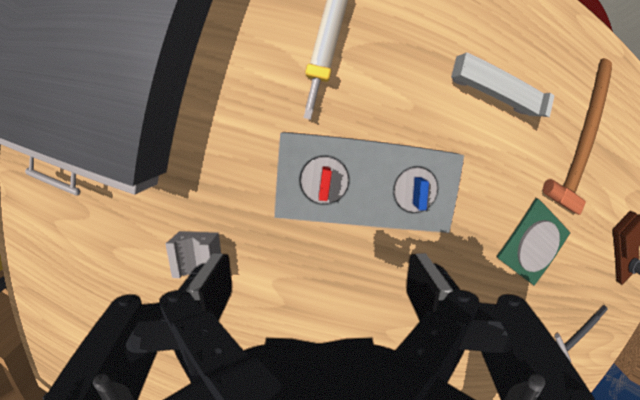

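View pics/s1c.png

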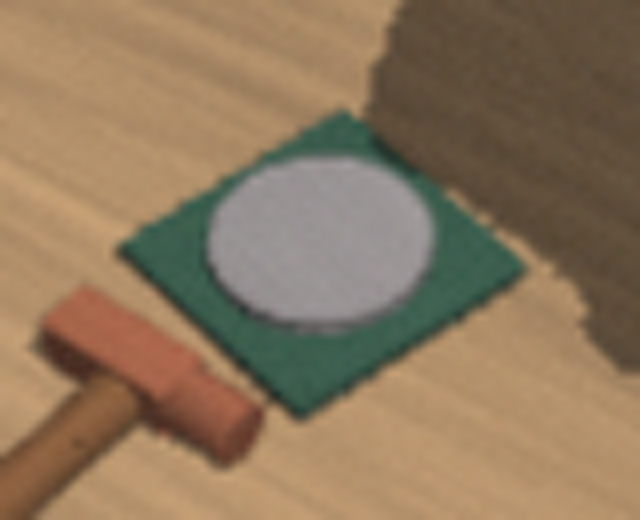

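```bash
cat >> h.py <<'E'
def ortho(f,s,cx,cy,z,h=.06,k=4000):
    n=int(2*h*k); g=(np.arange(n)+.5)/k-h
    X,Y=np.meshgrid(cx+g,cy-g); p=wpix(f,s,np.c_[X.ravel(),Y.ravel(),np.full(X.size,z)]).astype(np.float32)
    return cv2.remap(f["frame"],p[:,0].reshape(n,n),p[:,1].reshape(n,n),cv2.INTER_CUBIC)
E
python3 - <<'E'
from h import *
s=get_state();f=grab_frame("wrist");cx,cy=.536,.163
o=ortho(f,s,cx,cy,.027);t=ortho(f,s,cx,cy,.055)
c=cv2.HoughCircles(cv2.medianBlur(cv2.cvtColor(o,cv2.COLOR_RGB2GRAY),7),cv2.HOUGH_GRADIENT,2,100,param1=60,param2=30,minRadius=100,maxRadius=122)
for u,v,r in (c[0][:3] if c is not None else []): print("flange",cx+u/4000-.06,cy+.06-v/4000,r/4000)
I=t.astype(int);m=((I[...,0]>80)&(I[...,0]>2*I[...,1])).astype(np.uint8)
vs,us=np.nonzero(m);q=cv2.minAreaRect(np.c_[us,vs].astype(np.float32));print("bar top",cx+q[0][0]/4000-.06,cy+.06-q[0][1]/4000,np.array(q[1])/4000,q[2])
cv2.imwrite("pics/o.png",np.hstack([o,t])[:,:,::-1])
g=grab_frame("scene");print("disc",onz(g,300,195.1,.018))
co=np.array([(343,110),(525,268),(302,418),(120,250)])/8+[260,165]
P=[onz(g,*p,.010)[:2] for p in co];print(np.round(P,4),np.mean(P,0))
E
```

```text
flange 0.53975004 0.15775001 0.02685
bar top 0.5410979766845703 0.15816216278076173 [0.01023384 0.03600338] 80.53767395019531
disc [ 0.54232382 -0.18723307  0.018     ]
[[ 0.4764 -0.2259]
 [ 0.5048 -0.1207]
 [ 0.6096 -0.1455]
 [ 0.5825 -0.2511]] [ 0.54333109 -0.18579692]
```

View pics/o.png

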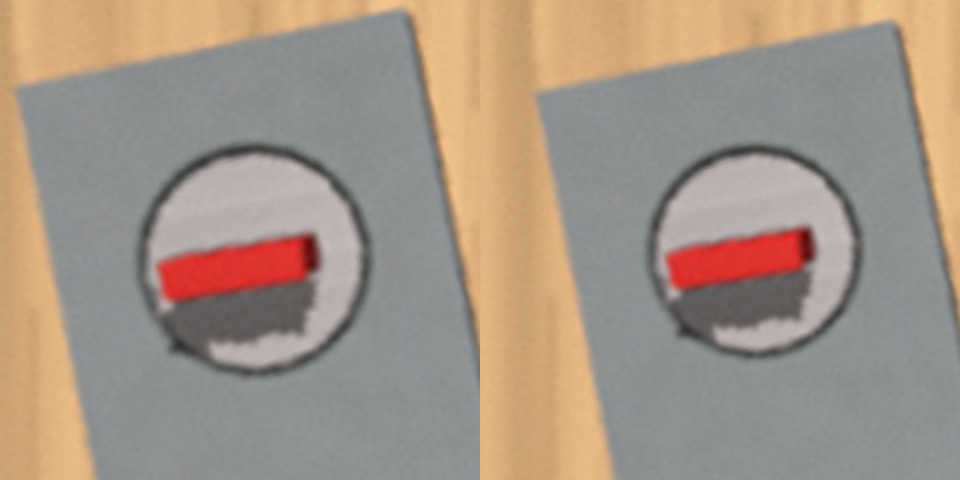

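Red plug at (0.540, 0.158): the flange circle has radius 26.9 mm and the bar measures 10 × 34–36 mm, both matching the given sizes. The bar yaw is +9.5°. Now align, descend and grip.

```bash
python3 -m crank '[{"grip":0,"slide":[0.014,-0.019,-0.12],"turn":-0.17},{"grip":0,"slide":[0,0,-0.12],"turn":0},{"grip":0,"slide":[0,0,-0.12],"turn":0},{"grip":0,"slide":[0,0,-0.12],"turn":0},{"grip":0,"slide":[0,0,0],"turn":0}]' 30
python3 - <<'E'
from h import *
s=get_state();print(s["tcp_pos"],s["ee_rot"]);f=grab_frame("wrist");cx,cy=.54,.158
o=ortho(f,s,cx,cy,.027);t=ortho(f,s,cx,cy,.055)
c=cv2.HoughCircles(cv2.medianBlur(cv2.cvtColor(o,cv2.COLOR_RGB2GRAY),7),cv2.HOUGH_GRADIENT,2,100,param1=60,param2=30,minRadius=100,maxRadius=122)
for u,v,r in (c[0][:3] if c is not None else []): print("flange",cx+u/4000-.06,cy+.06-v/4000,r/4000)
I=t.astype(int);m=((I[...,0]>80)&(I[...,0]>2*I[...,1])).astype(np.uint8)
vs,us=np.nonzero(m);q=cv2.minAreaRect(np.c_[us,vs].astype(np.float32));print("bar top",cx+q[0][0]/4000-.06,cy+.06-q[0][1]/4000,np.array(q[1])/4000,q[2])
cv2.imwrite("pics/o2.png",np.hstack([o,t])[:,:,::-1])
E
```

```text
clock: 1.95
tcp_pos: [0.5364, 0.157, 0.0512]
ee_rot: [-90.5, -0.0, -80.5]
contact_force: [-1.4, -0.6, 0.1]
gripper_width: 1.001
[0.53643781 0.15695658 0.05123793] [-9.05142649e+01 -3.35119687e-02 -8.04906009e+01]
flange 0.53975004 0.15825 0.0285
flange 0.49275 0.18775 0.028549999
bar top 0.5429932479858399 0.15829053497314455 [0.00986394 0.03945576] 80.53767395019531
```

View pics/o2.png

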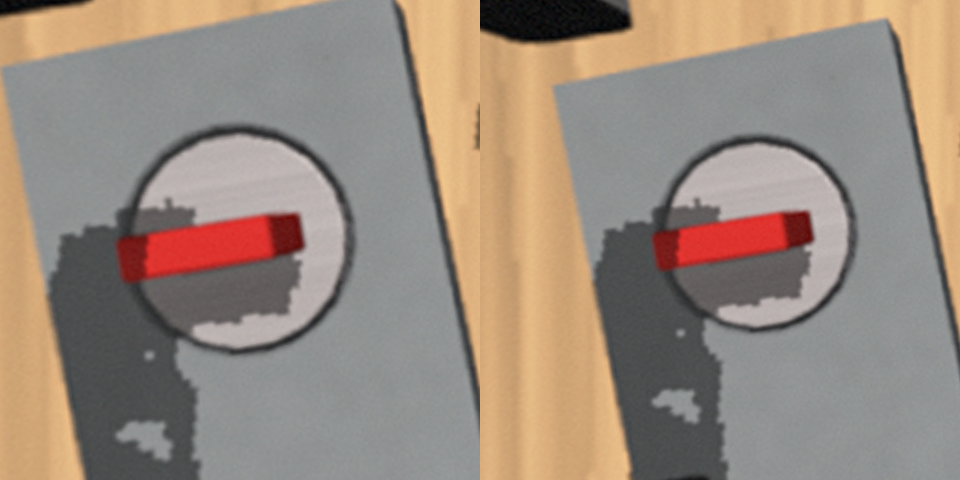

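```bash
python3 -m crank '[{"grip":0,"slide":[0,0,-0.04],"turn":0},{"grip":0,"slide":[0,0,0],"turn":0},{"grip":0,"slide":[0,0,0],"turn":0}]' 30
```

```text
clock: 2.3
tcp_pos: [0.541, 0.1581, 0.0443]
ee_rot: [-89.9, 0.0, -80.5]
contact_force: [-0.2, -0.5, -0.6]
gripper_width: 1.003
```

```bash
python3 -m crank '[{"grip":0,"slide":[-0.003,0,-0.022],"turn":0},{"grip":0,"slide":[0,0,-0.02],"turn":0},{"grip":0,"slide":[0,0,0],"turn":0},{"grip":120,"slide":[0,0,0],"turn":0},{"grip":255,"slide":[0,0,0],"turn":0}]' 40
python3 -m crank '[{"grip":255,"slide":[0,0,0],"turn":0},{"grip":255,"slide":[0,0,0],"turn":0},{"grip":255,"slide":[0,0,0],"turn":0},{"grip":255,"slide":[0,0,0],"turn":0},{"grip":255,"slide":[0,0,0],"turn":0}]' 40
python3 -m crank '[{"grip":255,"slide":[0,0,0],"turn":0},{"grip":255,"slide":[0,0,0],"turn":0},{"grip":255,"slide":[0,0,0],"turn":0},{"grip":255,"slide":[0,0,0],"turn":0},{"grip":255,"slide":[0,0,0],"turn":0}]' 40
```

```text
clock: 2.8
tcp_pos: [0.5394, 0.1578, 0.0307]
ee_rot: [-90.0, -0.0, -80.6]
contact_force: [-0.9, -0.0, -0.8]
gripper_width: 0.69
clock: 3.3
tcp_pos: [0.5393, 0.1579, 0.0307]
ee_rot: [-90.0, 0.0, -80.5]
contact_force: [0.1, -0.8, -0.2]
gripper_width: 0.0
clock: 3.8
tcp_pos: [0.5393, 0.1578, 0.0306]
ee_rot: [-90.0, -0.0, -80.6]
contact_force: [-0.1, -0.5, -1.3]
gripper_width: 0.006
```

Width reads 0.0, where a 10 mm bar should give about 0.12. I'll check that with a picture.

```bash
python3 - <<'E'
from h import *
f=grab_frame("wrist");g=grab_frame("scene")["frame"]
a=f["frame"][80:360,160:480]; b=cv2.resize(g[200:270,350:430],(320,280),interpolation=cv2.INTER_CUBIC)
cv2.imwrite("pics/g1.png",np.hstack([a,b])[:,:,::-1])
E
```

```text
(no output)
```

View pics/g1.png

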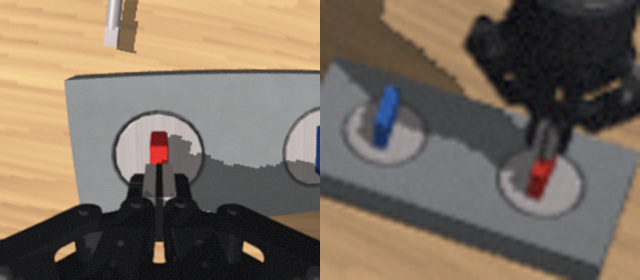

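```bash
python3 - <<'E'
from h import *
s=get_state();f=grab_frame("wrist");a=np.radians(9.5)
print(s["tcp_pos"],s["gripper_width"])
for z in(.055,.027):
  P=[[.54+np.cos(a)*u-np.sin(a)*v,.158+np.sin(a)*u+np.cos(a)*v,z] for u in(-.017,.017) for v in(-.005,.005)]
  print(z,wpix(f,s,P).round(0).tolist())
print("tcp",wpix(f,s,s["tcp_pos"]),"pt +11mm",wpix(f,s,s["tcp_pos"]+[.011,.002,.024]), "pad ctr",wpix(f,s,s["tcp_pos"]+[0,0,.019]))
I=f["frame"].astype(int);m=((I[...,0]>80)&(I[...,0]>2*I[...,1])).astype(np.uint8);m[:,:250]=0;m[:,400:]=0;m[:150]=0
vs,us=np.nonzero(m);print(us.min(),us.max(),vs.min(),vs.max())
cv2.imwrite("pics/g2.png",cv2.resize(f["frame"][180:320,270:370,::-1],None,fx=4,fy=4,interpolation=cv2.INTER_CUBIC))
E
```

```text
[0.53932435 0.15784307 0.03063313] -0.004653811410666071
0.055 [[327.0, 282.0], [309.0, 282.0], [328.0, 225.0], [308.0, 225.0]]
0.027 [[326.0, 260.0], [310.0, 260.0], [326.0, 209.0], [310.0, 209.0]]
tcp [[318.03686618 238.87091423]] pt +11mm [[317.60168246 236.32728329]] pad ctr [[317.96925808 251.88565855]]
310 327 212 244
```

View pics/g2.png

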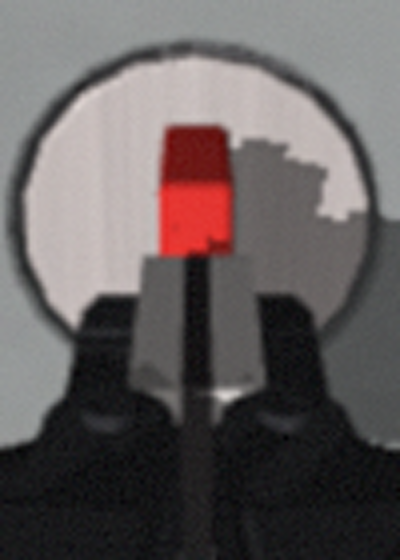

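The bar is where I predicted it, between the pads along its length. The gap between the pads looks too narrow, though. I'll settle it by feel with a 2 mm lift inside the 3 mm free play, then a tug.

```bash
python3 -m crank '[{"grip":255,"slide":[0,0,0.007],"turn":0},{"grip":255,"slide":[0,0,0],"turn":0},{"grip":255,"slide":[0,0,0],"turn":0}]' 40
python3 -m crank '[{"grip":255,"slide":[0,0,0.008],"turn":0},{"grip":255,"slide":[0,0,0],"turn":0},{"grip":255,"slide":[0,0,0],"turn":0}]' 40
python3 - <<'E'
from h import *
s=get_state();f=grab_frame("wrist")
print(s["tcp_pos"],s["gripper_width"],s["contact_force"])
I=f["frame"].astype(int);m=((I[...,0]>80)&(I[...,0]>2*I[...,1])).astype(np.uint8);m[:,:250]=0;m[:,400:]=0;m[:150]=0
vs,us=np.nonzero(m);print(us.min(),us.max(),vs.min(),vs.max())
E
```

```text
clock: 4.25
tcp_pos: [0.5394, 0.1579, 0.0328]
ee_rot: [-90.0, -0.0, -80.6]
contact_force: [0.3, 0.2, -0.4]
gripper_width: -0.004
clock: 4.55
tcp_pos: [0.5394, 0.1579, 0.0352]
ee_rot: [-90.0, 0.0, -80.5]
contact_force: [-0.5, -0.2, -0.2]
gripper_width: 0.001
[0.53938062 0.15785835 0.03521372] 0.0009349220079215415 [-0.5323055  -0.20711444 -0.21185038]
310 327 210 244
```

```bash
python3 - <<'E'
from h import *
s=get_state();a=np.radians(9.5);out=[]
def pix(f,P):
    M=R.from_euler('xyz',f["attitude"],degrees=True).as_matrix();c=(np.atleast_2d(P)-f["eye"])@M
    return np.c_[f["cx"]+f["fx"]*c[:,0]/c[:,2],f["cy"]+f["fy"]*c[:,1]/c[:,2]]
P=np.array([[.54+np.cos(a)*u-np.sin(a)*v,.158+np.sin(a)*u+np.cos(a)*v,z] for z in(.027,.055) for u,v in((-.017,-.005),(-.017,.005),(.017,.005),(.017,-.005))])
for n in("scene","side","wrist"):
    f=grab_frame(n);I=f["frame"]
    p=pix(f,P) if n!="wrist" else wpix(f,s,P); t=pix(f,s["tcp_pos"]) if n!="wrist" else wpix(f,s,s["tcp_pos"])
    o=(p.mean(0)-[20,20]).astype(int)
    if n=="wrist":o=o-[20,20]
    w=40 if n!="wrist" else 80; k=10 if n!="wrist" else 5
    C=cv2.resize(I[o[1]:o[1]+w,o[0]:o[0]+w],None,fx=k,fy=k,interpolation=cv2.INTER_CUBIC)
    for q in p: cv2.circle(C,tuple(((q+.5-o)*k).astype(int).tolist()),3,(0,255,255),-1)
    cv2.circle(C,tuple(((t[0]+.5-o)*k).astype(int).tolist()),4,(255,255,0),-1)
    out.append(C if n!="wrist" else C)
    m=I.astype(int);m=(m[...,0]>70)&(m[...,0]>2*m[...,1]);vs,us=np.nonzero(m[o[1]:o[1]+w,o[0]:o[0]+w]);print(n,p.mean(0),t,us.mean()+o[0],vs.mean()+o[1],len(us))
cv2.imwrite("pics/p.png",np.hstack(out[:2])[:,:,::-1])
E
```

```text
scene [404.70100851 242.6360603 ] [[404.53160513 243.76136439]] 404.6904761904762 243.21428571428572 42
side [300.77908542 163.61448635] [[300.71126359 165.10913638]] 300.1967213114754 163.63934426229508 61
wrist [318.01099784 241.21773336] [[318.0368438 238.8709432]] 318.4974182444062 227.3407917383821 581
```

View pics/p.png

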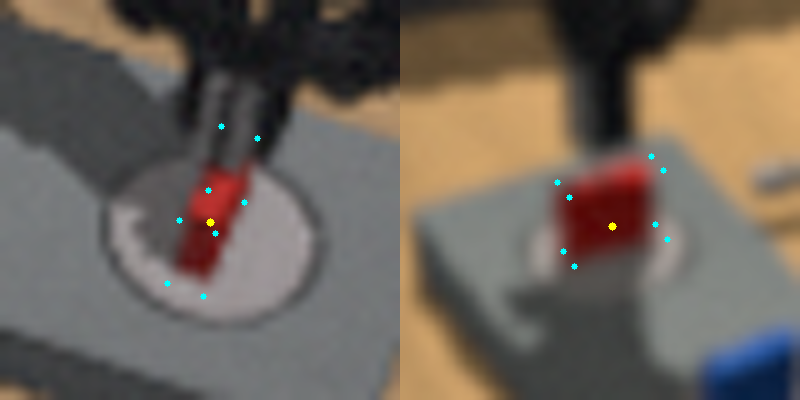

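Both views show the bar exactly where predicted. The closed finger tips end just above the bar top, so the real tips sit about 25 mm above the reported TCP. I'll part the jaws to about 30 mm and go down slowly, feeling for the flange.

```bash
python3 -m crank '[{"grip":160,"slide":[0,0,0],"turn":0},{"grip":160,"slide":[0,0,0],"turn":0},{"grip":160,"slide":[0,0,0],"turn":0},{"grip":160,"slide":[0,0,0],"turn":0},{"grip":160,"slide":[0,0,0],"turn":0}]' 20
python3 -m crank '[{"grip":160,"slide":[0.002,0,-0.01],"turn":0},{"grip":160,"slide":[0,0,-0.01],"turn":0},{"grip":160,"slide":[0,0,0],"turn":0}]'
python3 -m crank '[{"grip":160,"slide":[0,0,-0.01],"turn":0},{"grip":160,"slide":[0,0,-0.01],"turn":0},{"grip":160,"slide":[0,0,0],"turn":0}]'
python3 - <<'E'
from h import *
s=get_state();print(s["contact_force"],s["wrist_torque"])
E
```

```text
clock: 5.25
tcp_pos: [0.5393, 0.1578, 0.0351]
ee_rot: [-90.0, 0.0, -80.5]
contact_force: [-0.1, 0.7, -0.2]
gripper_width: 0.37
clock: 5.55
tcp_pos: [0.5395, 0.1577, 0.0286]
ee_rot: [-90.1, -0.0, -80.6]
contact_force: [0.1, -0.5, 0.0]
gripper_width: 0.375
clock: 5.85
tcp_pos: [0.5395, 0.1577, 0.0226]
ee_rot: [-90.0, -0.0, -80.6]
contact_force: [-0.0, 0.3, -0.3]
gripper_width: 0.374
[-0.0189117   0.2573386  -0.32063748] [-0.02946333  0.02325673  0.02026299]
```

TCP at 0.0226 is below the flange top with no contact, so the offset is real. Continuing in small steps.

```bash
python3 -m crank '[{"grip":160,"slide":[0,0,-0.01],"turn":0},{"grip":160,"slide":[0,0,0],"turn":0}]'
python3 -m crank '[{"grip":160,"slide":[0,0,-0.01],"turn":0},{"grip":160,"slide":[0,0,0],"turn":0}]'
python3 -m crank '[{"grip":160,"slide":[0,0,-0.01],"turn":0},{"grip":160,"slide":[0,0,0],"turn":0}]'
python3 -m crank '[{"grip":160,"slide":[0,0,-0.007],"turn":0},{"grip":160,"slide":[0,0,0],"turn":0}]'
```

```text
clock: 6.05
tcp_pos: [0.5397, 0.1578, 0.0198]
ee_rot: [-90.0, -0.0, -80.6]
contact_force: [-0.2, 0.0, -0.0]
gripper_width: 0.373
clock: 6.25
tcp_pos: [0.5397, 0.1578, 0.0168]
ee_rot: [-90.0, -0.0, -80.5]
contact_force: [0.5, -0.3, -0.4]
gripper_width: 0.371
clock: 6.45
tcp_pos: [0.5397, 0.1578, 0.0138]
ee_rot: [-90.0, -0.0, -80.6]
contact_force: [-0.5, 0.5, -0.8]
gripper_width: 0.374
clock: 6.65
tcp_pos: [0.5397, 0.1578, 0.0118]
ee_rot: [-90.0, -0.0, -80.6]
contact_force: [-0.1, -0.4, 0.6]
gripper_width: 0.372
```

```bash
python3 -m crank '[{"grip":160,"slide":[0,0,-0.01],"turn":0},{"grip":160,"slide":[0,0,-0.006],"turn":0},{"grip":160,"slide":[0,0,0],"turn":0}]'
python3 -m crank '[{"grip":200,"slide":[0,0,0],"turn":0},{"grip":255,"slide":[0,0,0],"turn":0},{"grip":255,"slide":[0,0,0],"turn":0},{"grip":255,"slide":[0,0,0],"turn":0},{"grip":255,"slide":[0,0,0],"turn":0}]' 30
python3 -m crank '[{"grip":255,"slide":[0,0,0],"turn":0},{"grip":255,"slide":[0,0,0],"turn":0}]' 60
```

```text
clock: 6.95
tcp_pos: [0.5396, 0.1578, 0.0069]
ee_rot: [-90.0, -0.0, -80.6]
contact_force: [-0.0, 0.5, -0.6]
gripper_width: 0.372
clock: 7.45
tcp_pos: [0.54, 0.158, 0.0073]
ee_rot: [-90.0, 0.0, -80.5]
contact_force: [0.0, -0.1, 1.0]
gripper_width: 0.108
clock: 7.65
tcp_pos: [0.5401, 0.158, 0.0074]
ee_rot: [-90.0, 0.0, -80.5]
contact_force: [-0.9, 1.3, 3.1]
gripper_width: 0.092
```

Now it's held: the width reads about 0.1, roughly 9 mm. First a small test tug to learn how stiff the arm feels.

```bash
python3 -m crank '[{"grip":255,"slide":[0,0,0.007],"turn":0},{"grip":255,"slide":[0,0,0],"turn":0}]' 60
python3 -m crank '[{"grip":255,"slide":[0,0,0.004],"turn":0},{"grip":255,"slide":[0,0,0],"turn":0}]'
python3 -m crank '[{"grip":255,"slide":[0,0,0.003],"turn":0},{"grip":255,"slide":[0,0,0],"turn":0}]'
```

```text
clock: 7.85
tcp_pos: [0.5396, 0.1576, 0.0092]
ee_rot: [-90.0, -0.0, -80.6]
contact_force: [-0.3, -0.3, -2.7]
gripper_width: 0.097
clock: 8.05
tcp_pos: [0.5397, 0.1577, 0.0104]
ee_rot: [-90.0, -0.0, -80.6]
contact_force: [-0.2, 0.1, -3.0]
gripper_width: 0.098
clock: 8.25
tcp_pos: [0.5396, 0.1577, 0.0105]
ee_rot: [-90.0, -0.0, -80.5]
contact_force: [2.8, 0.2, -13.0]
gripper_width: 0.095
```

Free weight is about 2.8 N. The keeper stops it at z ≈ 0.0105, and a 0.7 mm over-command gives 13 N. Each probe is now: lower 1.8 mm, turn about 6°, tug to the same height.

```bash
python3 -m crank '[{"grip":255,"slide":[0,0,-0.006],"turn":0},{"grip":255,"slide":[0,0,0],"turn":0.12},{"grip":255,"slide":[0,0,0],"turn":0.12},{"grip":255,"slide":[0,0,0.006],"turn":0},{"grip":255,"slide":[0,0,0],"turn":0}]'
python3 -m crank '[{"grip":255,"slide":[0,0,-0.006],"turn":0},{"grip":255,"slide":[0,0,0],"turn":0.13},{"grip":255,"slide":[0,0,0],"turn":0},{"grip":255,"slide":[0,0,0.006],"turn":0},{"grip":255,"slide":[0,0,0],"turn":0}]'
```

```text
clock: 8.75
tcp_pos: [0.5398, 0.1577, 0.0106]
ee_rot: [-90.0, -0.0, -69.9]
contact_force: [2.9, 0.2, -16.0]
gripper_width: 0.099
clock: 9.25
tcp_pos: [0.54, 0.1578, 0.0108]
ee_rot: [-90.0, -0.0, -64.0]
contact_force: [2.8, 0.6, -15.8]
gripper_width: 0.095
```

```bash
python3 -m crank '[{"grip":255,"slide":[0,0,-0.006],"turn":0},{"grip":255,"slide":[0,0,0],"turn":0.13},{"grip":255,"slide":[0,0,0],"turn":0},{"grip":255,"slide":[0,0,0.006],"turn":0},{"grip":255,"slide":[0,0,0],"turn":0}]'
```

```text
clock: 9.75
tcp_pos: [0.5399, 0.1583, 0.012]
ee_rot: [-90.0, 0.0, -58.1]
contact_force: [0.1, 0.4, -2.5]
gripper_width: 0.101
```

Free at 22.4° of turn: z rose to 0.012 and the load is only the weight. I'll turn 2° further towards mid-gap and lift straight up, watching the force.

```bash
python3 -m crank '[{"grip":255,"slide":[0,0,0],"turn":0.045},{"grip":255,"slide":[0,0,0.008],"turn":0},{"grip":255,"slide":[0,0,0.008],"turn":0},{"grip":255,"slide":[0,0,0],"turn":0}]'
```

```text
clock: 10.15
tcp_pos: [0.5402, 0.1579, 0.0167]
ee_rot: [-90.0, -0.0, -56.0]
contact_force: [-0.0, -0.4, -2.5]
gripper_width: 0.1
```

```bash
python3 -m crank '[{"grip":255,"slide":[0,0,0.015],"turn":0},{"grip":255,"slide":[0,0,0.015],"turn":0},{"grip":255,"slide":[0,0,0.015],"turn":0},{"grip":255,"slide":[0,0,0],"turn":0}]'
```

```text
clock: 10.55
tcp_pos: [0.5405, 0.1579, 0.0305]
ee_rot: [-89.9, -0.0, -56.0]
contact_force: [0.2, 0.7, -1.9]
gripper_width: 0.095
```

```bash
python3 -m crank '[{"grip":255,"slide":[0,0,0.06],"turn":0},{"grip":255,"slide":[0,0,0.06],"turn":0},{"grip":255,"slide":[0,0,0.06],"turn":0},{"grip":255,"slide":[0,0,0.06],"turn":0},{"grip":255,"slide":[0,0,0],"turn":0}]'
python3 - <<'E'
from h import *
w=grab_frame("wrist");w["frame"]=cv2.imread("pics/w1.png")[:,:,::-1].copy()
s=dict(tcp_pos=np.array([0.53585765,0.16372935,0.19909638]),ee_rot=[-90.013,-.026,-72.9036])
cx,cy,h,k=.543,-.187,.08,4000;n=640;g=(np.arange(n)+.5)/k-h;X,Y=np.meshgrid(cx+g,cy-g)
def po(f,z):
    M=R.from_euler('xyz',f["attitude"],degrees=True).as_matrix();c=(np.c_[X.ravel(),Y.ravel(),np.full(X.size,z)]-f["eye"])@M
    p=np.c_[f["cx"]+f["fx"]*c[:,0]/c[:,2],f["cy"]+f["fy"]*c[:,1]/c[:,2]].astype(np.float32)
    return cv2.remap(f["frame"],p[:,0].reshape(n,n),p[:,1].reshape(n,n),cv2.INTER_CUBIC)
out=[]
for nm in("wrist","scene","side"):
    f=w if nm=="wrist" else grab_frame(nm)
    o=ortho(f,s,cx,cy,.018,h,k) if nm=="wrist" else po(f,.018)
    q=o.astype(int);m=((q.max(2)-q.min(2)<30)&(q.max(2)>100)).astype(np.uint8)
    m=cv2.morphologyEx(m,cv2.MORPH_OPEN,np.ones((9,9)))
    N,lab,st,ce=cv2.connectedComponentsWithStats(m);i=lab[n//2,n//2]
    if i:
        c=max(cv2.findContours((lab==i).astype(np.uint8),cv2.RETR_EXTERNAL,cv2.CHAIN_APPROX_NONE)[0],key=cv2.contourArea)
        e=cv2.fitEllipse(cv2.convexHull(c));print(nm,cx-h+e[0][0]/k,cy+h-e[0][1]/k,np.array(e[1])/k*1000)
    out.append(cv2.resize(o,(260,260)))
cv2.imwrite("pics/st.png",np.hstack(out)[:,:,::-1])
s=get_state();print(s["tcp_pos"],s["contact_force"])
E
```

```text
clock: 11.05
tcp_pos: [0.5417, 0.1583, 0.1038]
ee_rot: [-89.7, -0.1, -56.0]
contact_force: [1.1, 0.3, -2.2]
gripper_width: 0.098
wrist 0.5432618255615235 -0.18821469116210937 [85.35119629 94.59218597]
scene 0.5397469635009766 -0.18964215087890623 [85.6669693  92.49497986]
side 0.5410854187011719 -0.1904108428955078 [89.53375244 91.466362  ]
[0.53921407 0.15778314 0.10095946] [-0.00687394 -0.36734684 -1.8738193 ]
```

Three views agree on the disc centre, about (0.5415, -0.189). Traversing there at height.

```bash
python3 -m crank '[{"grip":255,"slide":[0,-0.1,0],"turn":0},{"grip":255,"slide":[0.006,-0.15,0],"turn":0},{"grip":255,"slide":[0,-0.15,0],"turn":0},{"grip":255,"slide":[0,-0.15,0],"turn":0},{"grip":255,"slide":[0,-0.15,0],"turn":0}]'
python3 -m crank '[{"grip":255,"slide":[0,-0.15,0],"turn":0},{"grip":255,"slide":[0,-0.15,0],"turn":0},{"grip":255,"slide":[0,-0.1,0],"turn":0},{"grip":255,"slide":[0,-0.057,0],"turn":0},{"grip":255,"slide":[0,0,0],"turn":0}]'
python3 -m crank '[{"grip":255,"slide":[0,0,0],"turn":0},{"grip":255,"slide":[0,0,0],"turn":0},{"grip":255,"slide":[0,0,0],"turn":0}]'
cat > ck.py <<'E'
from h import *
s=get_state();f=grab_frame("wrist");cx,cy,h,k=.5415,-.189,.08,4000
o=ortho(f,s,cx,cy,.010,h,k)
q=cv2.cvtColor(o,cv2.COLOR_RGB2HSV);m=cv2.inRange(q,(60,60,20),(95,255,255))
m=cv2.morphologyEx(m,cv2.MORPH_OPEN,np.ones((7,7)))
c=cv2.convexHull(np.vstack(cv2.findContours(m,cv2.RETR_EXTERNAL,cv2.CHAIN_APPROX_NONE)[0]))
r=cv2.minAreaRect(c);print("plate",cx-h+r[0][0]/k,cy+h-r[0][1]/k,np.array(r[1])/k*1000,r[2]);print(s["tcp_pos"],s["ee_rot"],s["contact_force"],s["gripper_width"])
cv2.imwrite("pics/ck.png",np.hstack([cv2.resize(o,(400,400)),cv2.resize(f["frame"],(400,250))[:,:] if 0 else cv2.resize(f["frame"][:,120:520],(400,400))])[:,:,::-1])
E
python3 ck.py
```

```text
clock: 11.7
tcp_pos: [0.5406, -0.0537, 0.1004]
ee_rot: [-90.1, 0.1, -56.0]
contact_force: [0.4, -0.7, -2.5]
gripper_width: 0.095
clock: 12.2
tcp_pos: [0.5402, -0.1934, 0.1005]
ee_rot: [-90.1, -0.0, -56.4]
contact_force: [0.9, -0.7, -3.3]
gripper_width: 0.098
clock: 12.5
tcp_pos: [0.5418, -0.1873, 0.1014]
ee_rot: [-90.0, 0.1, -55.9]
contact_force: [-0.3, 0.2, -1.9]
gripper_width: 0.097
plate 0.5434696197509765 -0.1902899627685547 [107.11936188 107.59605408] 14.586186408996582
[ 0.54179068 -0.18729766  0.10136231] [-8.99935814e+01  7.26873674e-02 -5.58805043e+01] [-0.33694315  0.20591189 -1.93972934] 0.0967003653201444
```

```bash
python3 -m crank '[{"grip":255,"slide":[0.004,-0.007,-0.06],"turn":0},{"grip":255,"slide":[0,0,-0.08],"turn":0},{"grip":255,"slide":[0,0,-0.07],"turn":0},{"grip":255,"slide":[0,0,-0.02],"turn":0},{"grip":255,"slide":[0,0,0],"turn":0}]'
python3 -m crank '[{"grip":255,"slide":[0,0,0],"turn":0},{"grip":255,"slide":[0,0,0],"turn":0}]'; python3 ck.py
```

```text
clock: 13.05
tcp_pos: [0.5424, -0.1905, 0.032]
ee_rot: [-90.1, 0.1, -56.0]
contact_force: [-0.1, -0.7, -2.8]
gripper_width: 0.095
clock: 13.25
tcp_pos: [0.5439, -0.1916, 0.0339]
ee_rot: [-89.9, -0.1, -56.0]
contact_force: [-0.2, 0.5, -2.7]
gripper_width: 0.1
plate 0.54368408203125 -0.19030470275878908 [107.2660675  107.67667389] 14.66154956817627
[ 0.54391237 -0.19163212  0.03388799] [-89.9211452   -0.10366087 -56.01580465] [-0.24591957  0.48590904 -2.69598176] 0.09954483307706223
```

```bash
python3 -m crank '[{"grip":255,"slide":[0,0.003,-0.015],"turn":0},{"grip":255,"slide":[0,0,-0.012],"turn":0},{"grip":255,"slide":[0,0,-0.006],"turn":0},{"grip":255,"slide":[0,0,0],"turn":0},{"grip":255,"slide":[0,0,0],"turn":0}]'
python3 -m crank '[{"grip":255,"slide":[0,0,-0.004],"turn":0},{"grip":255,"slide":[0,0,0],"turn":0}]'
```

```text
clock: 13.8
tcp_pos: [0.5429, -0.1905, 0.0227]
ee_rot: [-90.0, 0.0, -56.0]
contact_force: [0.1, -0.2, -2.4]
gripper_width: 0.098
clock: 14.0
tcp_pos: [0.5429, -0.1905, 0.0216]
ee_rot: [-90.0, 0.0, -56.0]
contact_force: [-0.5, -0.7, -1.6]
gripper_width: 0.1
```

```bash
python3 -m crank '[{"grip":255,"slide":[0,0,-0.002],"turn":0},{"grip":255,"slide":[0,0,0],"turn":0}]'
python3 -m crank '[{"grip":255,"slide":[0,0,-0.002],"turn":0},{"grip":255,"slide":[0,0,0],"turn":0}]'
```

```text
clock: 14.2
tcp_pos: [0.5429, -0.1905, 0.0214]
ee_rot: [-90.0, -0.0, -56.0]
contact_force: [-1.5, -0.6, 2.0]
gripper_width: 0.099
clock: 14.4
tcp_pos: [0.543, -0.1905, 0.0214]
ee_rot: [-90.0, -0.0, -56.0]
contact_force: [-1.8, 0.4, 7.6]
gripper_width: 0.099
```

Contact came at the predicted height of 0.0214. I'll release with the jaws part-open and rise straight up.

```bash
python3 -m crank '[{"grip":240,"slide":[0,0,0.003],"turn":0},{"grip":215,"slide":[0,0,0],"turn":0},{"grip":190,"slide":[0,0,0],"turn":0},{"grip":160,"slide":[0,0,0],"turn":0},{"grip":160,"slide":[0,0,0],"turn":0}]' 20
python3 -m crank '[{"grip":150,"slide":[0,0,0],"turn":0},{"grip":150,"slide":[0,0,0],"turn":0},{"grip":150,"slide":[0,0,0.02],"turn":0},{"grip":150,"slide":[0,0,0.03],"turn":0},{"grip":150,"slide":[0,0,0.05],"turn":0}]'
python3 -m crank '[{"grip":150,"slide":[0,0,0.1],"turn":0},{"grip":150,"slide":[0,0,0.15],"turn":0},{"grip":150,"slide":[0,0,0.1],"turn":0},{"grip":150,"slide":[0,0,0],"turn":0},{"grip":150,"slide":[0,0,0],"turn":0}]'
python3 -m crank '[{"grip":150,"slide":[0,0,0],"turn":0},{"grip":150,"slide":[0,0,0],"turn":0}]'
python3 - <<'E'
from h import *
s=get_state();print(s["tcp_pos"],s["ee_rot"],s["contact_force"])
f=grab_frame("wrist");g=grab_frame("scene");d=grab_frame("side")
o=ortho(f,s,.543,-.19,.041,.06,4000);p=ortho(f,s,.543,-.19,.018,.06,4000)
for n,a,r0,r1 in(("flange",o,100,116),("disc",p,160,176)):
    c=cv2.HoughCircles(cv2.medianBlur(cv2.cvtColor(a,cv2.COLOR_RGB2GRAY),7),cv2.HOUGH_GRADIENT,2,100,param1=60,param2=30,minRadius=r0,maxRadius=r1)
    if c is not None:
        for u,v,r in c[0][:2]: print(n,.543+u/4000-.06,-.19+.06-v/4000,r*1000/4000)
C=lambda I,x0,y0,w:cv2.resize(I["frame"][y0:y0+w,x0:x0+w],(266,266),interpolation=cv2.INTER_CUBIC)
cv2.imwrite("pics/fin.png",np.vstack([np.hstack([cv2.resize(o,(266,266)),C(g,260,155,80),C(d,290,200,80)]),np.hstack([C(g,340,190,100),C(d,270,140,80),cv2.resize(f["frame"],(266,266))])])[:,:,::-1])
E
```

```text
clock: 14.9
tcp_pos: [0.543, -0.1905, 0.0213]
ee_rot: [-90.0, -0.0, -56.0]
contact_force: [0.2, -0.3, 0.6]
gripper_width: 0.374
clock: 15.4
tcp_pos: [0.5424, -0.1903, 0.0517]
ee_rot: [-90.0, 0.1, -56.0]
contact_force: [-0.1, -0.5, -1.0]
gripper_width: 0.412
clock: 15.9
tcp_pos: [0.5433, -0.1905, 0.1576]
ee_rot: [-89.9, -0.1, -56.0]
contact_force: [-0.4, 0.4, -0.0]
gripper_width: 0.416
clock: 16.1
tcp_pos: [0.5419, -0.1901, 0.1551]
ee_rot: [-90.1, 0.1, -56.0]
contact_force: [-1.0, 0.6, 0.5]
gripper_width: 0.413
[ 0.54192854 -0.19009532  0.15511461] [-90.09187984   0.11694792 -56.02517368] [-0.98229868  0.62646903  0.54094642]
flange 0.54375 -0.19075 27.05
disc 0.54275 -0.18974999 41.25
```

View pics/fin.png

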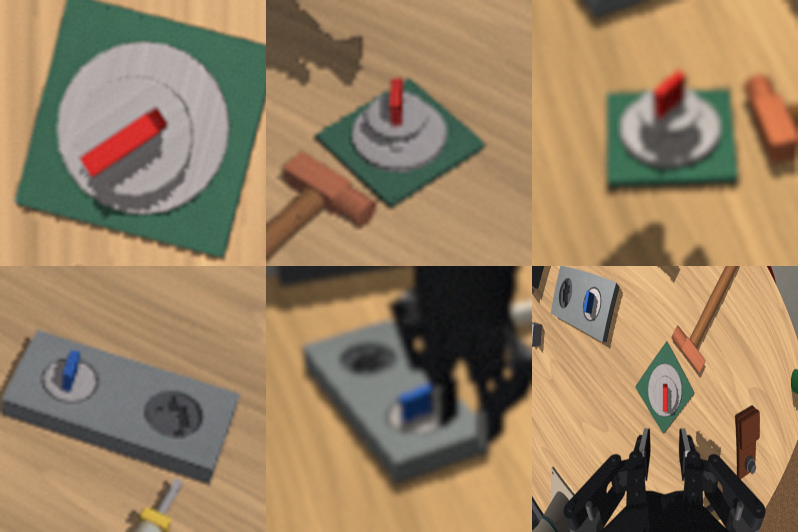

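The final picture shows the red plug upright on the disc, with the flange centre 1.4 mm from the disc centre. The blue plug is still in its pocket and the red pocket is empty. The hammer and reamer look unmoved, and the gripper is well clear.

```bash
python3 -c "from workcell import *; print(job_done())"
```

```text
the job is handed in; nothing more can be done
None
```

The red plug is standing upright on the steel disc of the green stand, released, and the job was handed in at about 16 s.

- **Unlocking:** I gripped the bar and felt for the release with upward tugs of at most 16 N. The bayonet let go at about 22° anticlockwise. I turned 2° further towards the middle of the gap, then lifted straight up with only the plug's weight (about 2.5 N) on the wrist.
- **Placing:** I lowered it until it touched the disc, at the height I had predicted, pressed lightly to about 8 N, opened the jaws and rose straight up.
- **Last checks:** The final picture shows the plug upright, with its flange centre about 1.4 mm from the disc centre. The blue plug is still in its pocket, and the hammer and reamer look unmoved. The gripper was about 0.1 m clear and touching nothing. I did not check the clamp, vee block, sine block or chuck key up close; the arm never went near them.
- **Disagreements:** The first grip closed on air because the real fingertips sit about 25 mm above the reported tool point, unlike the description. I found the right height by going down in small steps. Camera estimates of the stand's centre differed by up to about 4 mm, and I went with the close-up wrist view.

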